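# Turn the soaked-in agar dish over into the heated bay

### The job

The spread agar dish in the dish incubator has soaked in and must now incubate upside down. Press the release key so that the clear hood springs fully open, lever the dish up on its edge against the partition, bring it across into the other bay and lower it over gently, never letting it drop, so that it lies flat, lid down and squarely on the heated plate. Then let go, shut the hood until its latch holds it, and leave everything else on the bench where it is.

Things in the scene. Friction and masses are not known exactly. Their poses are not given: they have to be found in the camera images.
- incubator: white incubator for two square dishes, fixed; y -199 to +199, x -138 to +94 mm, front and back rims 64 high, side rims 44, clear hood above. Origin on the bench under the middle of the partition; x axis from front (control ledge, release key) to back (hood hinge), y towards the drying bay, z up. Its well (x -72 to 72, y -187 to 187, floor 24 above the bench) holds two raised plates with a partition between them
- drying_plate (a point): centre of the top of the ribbed white drying plate: incubator x 0, y 53, z 64 mm. The plate spans x -58 to 58, y 5 to 101. From it to the side rim at y 187 runs an open gutter, 40 mm deep, so that fingertips fit under the dish's overhanging outer edge
- heated_plate (a point): centre of the top of the smooth aluminium heated plate: incubator x 0, y -74, z 64 mm. The plate spans x -58 to 58, y -124 to -24, with an open gutter 40 mm deep from it to the side rim at y -187. The dish shall lie on it upside down
- partition_top (a point): middle of the top edge of the upright white partition between the plates: incubator x 0, y 0, z 89 mm, so 25 above the plates. It is 8 thick (y -4 to 4) and spans x -73 to 73
- dish: closed square agar dish 120 x 120 x 17 mm, 100 to 170 g, clear, amber agar slab in its base; one rigid slab. Origin at the centre of the base's outer face, z axis from base to lid. Starts lid up on the drying plate, one edge 0 to 11 from the partition, the outer edge about 26 beyond the plate. Too wide to grasp flat; on edge it stands by itself and can be pinched across its 17 mm
- hood (a joint): angle of the clear hood (rad): 0 shut, 1.6 open at its stop. Latched at the start. Once released its spring lifts it to the stop in 1 to 2 s and holds it; it takes 2 to 4 N at the tab to swing it shut and 5 to 10 N at the end to snap the latch. Shut, it covers x -82 to 78, y -191 to 191, top 121 mm above the bench, 4 mm walls, side walls down to 46
- hood_hinge (a point): middle of the hood's hinge line, which lies along the incubator's y axis: incubator x 80, y 0, z 66 mm. The hood's front wall is 162 from this line and 55 high
- hood_tab (a point): on the outer face of the hood's grey pull tab (80 wide, 10 thick, standing 34 out from the lower edge of the hood's front), 10 mm from its free edge, mid width: 186 from the hinge line and 16 above it. Shut: incubator x -106, y 0, z 82 mm, face up. Open: the tab stands upright, free edge on top, 196 above the hinge, this face to the back; pull it from behind, then press it down
- key (a joint): angle of the grey release key, a sprung rocker (rad): 0 at rest, at most 0.26. The latch lets go at 0.1 to 0.2, some 4 N on the pad; 5 N presses it fully. It springs back when let go, and its steel claw catches the hood's bar again when the hood is pushed fully down
- key_pad (a point): centre of the top of the release key's grey pad, 30 (x) by 36 (y) mm, on the ledge in front of the hood: incubator x -121, y -85, z 70 mm at rest. Press it down; it moves up to 8 mm. Behind it the claw stands up to 101 above the bench at incubator x -97 to -84, and the hood rises just behind that
- tube_rack: teal tube rack 67 x 225 x 26 mm with four tubes, loose; origin under its centre; leave it alone
- round_dishes: two stacked round dishes, 88 mm across, 30 mm high, loose; origin under the centre; leave alone
- marker: marker pen 132 mm long, 13 mm thick, lying loose; origin on the bench under its middle; leave alone
- tape_roll: roll of tape, 72 mm across, 19 mm high, loose; origin under its centre; leave alone

How it is judged:
By the outcome, as a careful person would: the job done as asked, in the order asked, and still so for the second after the job is handed in, with the robot touching nothing.
It also fails if it takes over 67 s, if anything falls off the work surface, if the arm or the gripper's body presses on something with over 40 N, if the wrist force passes 120 N, or if a joint passes its speed limit or range.

### The arm

A 6-joint arm with a two-finger parallel gripper is mounted at the origin on the work surface. World frame = base frame: x ahead of the robot, y to its left, z up, the work surface at z = 0. Lengths are in m, angles in rad, forces in N, time in s.
With the tool pointing down it reaches from about 0.275 to 0.725 m from the base axis. Payload 5.6 kg.
Tool frame: the origin (TCP) lies at the very end of the fingers, on their centre line; the grasp point (between the pads) lies 19 mm behind it; z points along the fingers, y is the line along which they close (so a half turn about z gives the same grasp; the last joint's range is limited). The gripper opens to 85 mm and grips with 20 to 120 N. Pads are 22 mm wide; open, the fingers measure 114 mm over their backs; the gripper's body (76 mm by 85 mm) begins 54 mm behind the grasp point. The pads swing forward as they close: fully open they stand 13 mm farther back than shut.
Start: joints at [1.59, 0.255, 0.108, 0, -1.424, -0.285], TCP at [0.144, 0.531, 0.231] pointing down, gripper open.
Joint ranges: [-2.95, 2.95], [-1.21, 1.97], [-1.09, 1.5], [-2.87, 1.71], [-2.94, -0.07], [-3.05, 3.05]. Speed limits (rad/s): [2.57, 2.57, 3.14, 3.14, 3.14, 3.14].

### API

Orientations are given as a 3x3 rotation matrix whose columns are the frame's x, y, z axes.
In Python, from cell import * gives the robot as it stands.
- The arm moves only by the tool apply_moves, never from a script. Its argument "increments" is a list of rows, each a list of 3 entries, a list of its own where there are three numbers: the shift along the tool's x, y, z normalised to -1 to 1, where 1 is 50 cm, then the turn, a rotation vector about the tool's x, y, z normalised to -1 to 1, where 1 is 180 degrees, then the closure in counts, from 0 (fully open) to 255 (shut). In form: [[[x, y, z], [wx, wy, wz], fingers], ...]. A call has 1 to 12 rows; each row is the pose to reach, as a shift and turn from the pose commanded when the call began, along the tool's axes at that moment, turning the shorter way round; what a row does not reach only later rows make up. A row lasts 1/8 s, in which the tool goes at most 62.5 mm and 10.7 degrees, less where a joint would pass 70% of its speed; a pose out of reach is approached as far as the arm can. A call with a number of a shift or a turn outside -1 to 1 is refused whole. A call with a gripper value outside its range is refused whole. The fingers move at their own pace and stop on an object; "grip_force" is the grip in N (left out, the last holds). Time passes only in rows, so rows that repeat a pose let the fingers close. It gives the time, the measured TCP pose, the force, the opening and the grip force at its end, in the units of the state.
- get_state(): the state, without advancing time (a new reading comes with each control period).
- capture(name): name is "side" or "top"; returns (picture, depth): 480x640x3 uint8, blue, green, red; 480x640 float32, m along the optical axis (not along the pixel's ray), 0 where there is no reading.
- camera_info(name): a dict with "fov_y" (degrees; the focal length in pixels is half the picture's height over the tangent of half this angle, whatever the lens; pixels are square), "cx", "cy" (the principal point, pixels), "extrinsics" (4x4, takes a point from camera to world coordinates). Camera axes: x right, y down, z forward; pixel columns grow to the right and rows downward; lengths in m; the calibration is good to about 2 mm. A picture is of the moment at which its call begins. camera_info takes no time and is no camera call.
- sign_off(): hands the job in; it is judged then, once.
Trained networks look in the newest picture that a camera, given by its name, has taken for a name from the list of things; names that differ only in an ending like _2 or _b are one class to them, and where a whole thing is asked for, a point or a joint stands for the part that bears it (a point fixed in the world has none). Each returns a list of dicts, best first, with "p" (0 to 1); they miss things now and then, are a little off and sometimes report something else, mostly with a low value. They report only what shows in the picture. A call takes as long as a camera call.
- cut_out(name, camera): "region" (480x640 bool, what is visible of it) and "position" ([column, row] in pixels, amid what is visible of it).
- tip_of(name, camera): "position" ([column, row] in pixels: a listed point, or the origin of a listed thing).
The state is a dict: "t": time; "joints": joint angles; "joint_velocities": joint speeds; "joint_efforts": joint torques, N m; "eef_pos": TCP position; "tool_rot": TCP orientation; "force": force on the tool from outside, world axes, zero at the start; "moment": the same for the moment, N m; "opening": finger opening in m; "finger_force": force on a finger pad.
Only numpy, scipy, OpenCV 4.12 (cv2) and the standard library are available. Lean on these libraries where they do the work, as an engineer would, in place of code of your own. Each camera call takes 0.05 s, during which the arm holds its last target. There are 200 camera calls.

## Working session

There is one attempt and no reset: what is moved stays moved. The work goes in short steps, Python scripts to look and compute and a tool call to move; the robot and the scene stay as the last step left them, time stands still between calls to the robot, and variables do not carry over. Pictures are saved under pics/ and viewed, at most 13 in all, crops included, and the job is handed in when it is done.

Besides the shell and the picture viewer there is one more tool, called after "Request:" as name(argument=value, ...), one argument or row to a line, values as JSON. apply_moves: Moves the arm, as the interface text tells. Scaled input: -1 to 1 covers 50 cm each way for a shift and 180 degrees each way for a turn. Its arguments: {"type":"object","properties":{"increments":{"type":"array","items":{"type":"array"}},"grip_force":{"type":"number"}},"required":["increments"]}

```bash
mkdir -p pics; ls
cat > h.py <<'E'
from cell import *
import numpy as np, cv2
def cam(n):
    c=camera_info(n); f=240/np.tan(np.radians(c["fov_y"])/2)
    return f,c["cx"],c["cy"],np.array(c["extrinsics"])
def ray(n,px):
    f,cx,cy,E=cam(n); d=E[:3,:3]@np.array([(px[0]-cx)/f,(px[1]-cy)/f,1]); return E[:3,3],d
def atz(n,px,z):
    o,d=ray(n,px); return o+d*(z-o[2])/d[2]
def dep(n,px,D):
    o,d=ray(n,px); u,v=int(round(px[0])),int(round(px[1])); p=D[v-2:v+3,u-2:u+3]; p=p[p>0]
    return o+d*np.median(p) if len(p) else None
def proj(n,P):
    f,cx,cy,E=cam(n); q=E[:3,:3].T@(np.array(P)-E[:3,3]); return [cx+f*q[0]/q[2],cy+f*q[1]/q[2]]
E
python3 - <<'E'
from h import *
np.set_printoptions(precision=4,suppress=True)
for n in ("top","side"):
    im,D=capture(n); cv2.imwrite(f"pics/{n}0.png",im); np.save(f"pics/{n}0.npy",D); print(n,cam(n))
    for k in ("incubator","drying_plate","heated_plate","partition_top","dish","hood_hinge","hood_tab","key_pad"):
        for r in tip_of(k,n)[:1]:
            print(k,np.round(r["position"],1),round(r["p"],2),dep(n,r["position"],D))
print(get_state())
E
```

```text
pics
top (np.float64(582.765756573033), 308.75524256032986, 248.59124907910837, array([[ 0.0006, -0.9984,  0.0573,  0.4556],
       [-0.9995, -0.0025, -0.0318,  0.0464],
       [ 0.0319, -0.0572, -0.9979,  1.2111],
       [ 0.    ,  0.    ,  0.    ,  1.    ]]))
incubator [315.5 232.3] 0.93 [ 0.5488 -0.001   0.121 ]
hood_tab [315.2 285.3] 0.98 [ 0.4492 -0.0021  0.0825]
key_pad [355.1 298.3] 0.95 [ 0.4238 -0.0809  0.0692]
side (np.float64(517.1803492735197), 324.4951482146011, 234.92075960610376, array([[-0.9354, -0.2717,  0.2264,  0.2921],
       [-0.3537,  0.7161, -0.6018,  0.6286],
       [ 0.0013, -0.6429, -0.7659,  0.8559],
       [ 0.    ,  0.    ,  0.    ,  1.    ]]))
incubator [315.9 247.6] 0.59 [0.5127 0.0865 0.1232]
partition_top [315.5 217.4] 0.55 [0.5407 0.0168 0.1214]
hood_tab [365.4 239.5] 0.94 [0.4421 0.0053 0.0846]
key_pad [386.6 218.3] 0.68 [ 0.4214 -0.0739  0.0715]
{'t': 0.9, 'joints': array([ 1.5896,  0.2551,  0.1082,  0.    , -1.4239, -0.2846]), 'joint_velocities': array([-0.0024, -0.0017, -0.0002,  0.0007, -0.0013, -0.0004]), 'joint_efforts': array([ -0.0018, -38.6393,  23.8069,   5.3685,  -0.0006,  -0.    ]), 'eef_pos': array([0.1445, 0.5307, 0.2313]), 'tool_rot': array([[ 0.9649, -0.2627,  0.    ],
       [-0.2627, -0.9649,  0.    ],
       [-0.    , -0.    , -1.    ]]), 'force': array([-0.5552, -0.5168, -0.0647]), 'moment': array([-0.0128, -0.0071, -0.0388]), 'finger_force': 0.0, 'opening': 0.08526512831491005}
```

View pics/top0.png

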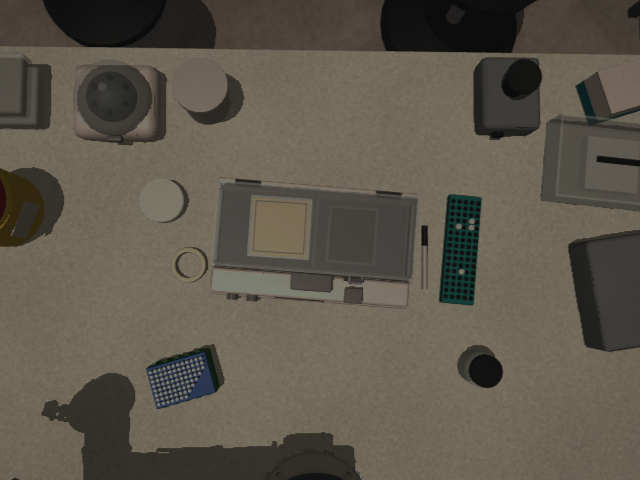

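View pics/side0.png

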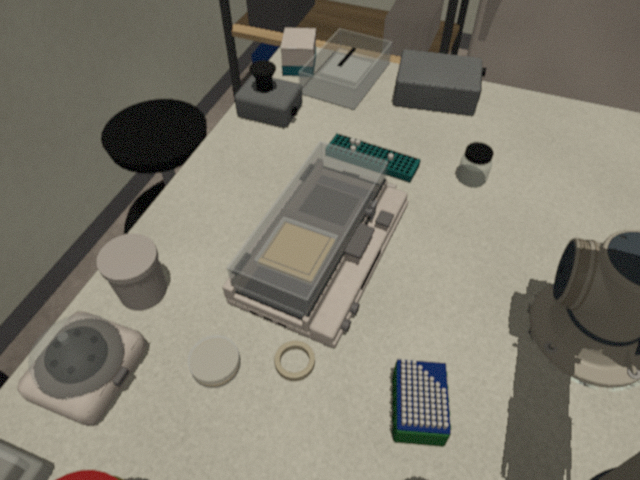

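The top view shows the shut clear hood at cols 215–416, rows 182–278. The dish is at about (280,227) on the left (+y) bay, the tab at (312,282), the key pad at (354,296), and the marker and rack are to the right. The side view agrees. Next I'll fit the incubator frame from the hood's top plane.

Run:
```python
from h import *
np.set_printoptions(precision=4,suppress=True)
D=np.load("pics/top0.npy"); f,cx,cy,E=cam("top")
v,u=np.mgrid[:480,:640]; P=np.stack([(u-cx)/f*D,(v-cy)/f*D,D],-1)@E[:3,:3].T+E[:3,3]
for lo,hi in((.116,.127),(.058,.070)):
    m=((P[...,2]>lo)&(P[...,2]<hi)&(D>0)&(abs(P[...,1])<.25)&(abs(P[...,0]-.55)<.16)).astype(np.uint8)
    m=cv2.morphologyEx(m,cv2.MORPH_OPEN,np.ones((3,3)))
    n,l,s,c=cv2.connectedComponentsWithStats(m); k=1+np.argmax(s[1:,4])
    p=P[l==k][:,:2].astype(np.float32); r=cv2.minAreaRect(p*1000); print(len(p),r)
capture("top")
for r in cut_out("dish","top")[:2]:
    c=max(cv2.findContours(r["region"].astype(np.uint8),0,2)[0],key=cv2.contourArea).reshape(-1,2)
    for z in(.081,):
        q=np.array([atz("top",x,z)[:2] for x in c],np.float32); print(r["p"],cv2.minAreaRect(q*1000))
```

```text
17056 ((553.207763671875, -1.0517425537109375), (382.6800842285156, 160.64158630371094), 85.50162506103516)
24 ((651.8770751953125, 75.91303253173828), (13.997063636779785, 4.714695930480957), 89.51568603515625)
```

```bash
cat >> h.py <<'E'
O=np.array([555.2,-1.2,0])/1e3; YAW=np.radians(-4.5)
B=np.array([[np.cos(YAW),-np.sin(YAW),0],[np.sin(YAW),np.cos(YAW),0],[0,0,1]])
from scipy.spatial.transform import Rotation as Ro
def w2i(p): return B.T@(np.array(p)-O)*1e3
def i2w(p): return O+B@np.array(p)/1e3
DOWN=np.diag([1.,-1,-1])   # tool x->inc x, y->-y, z->-z
def rot(ax,deg): return Ro.from_euler(ax,deg,degrees=True).as_matrix()
def moves(goals,s=None):
    "goals: (inc xyz mm, R in inc frame) -> rows from present pose"
    s=s or get_state(); R0=s["tool_rot"]; p0=s["eef_pos"]
    print("now inc",np.round(w2i(p0),1),"euler(inc R.DOWN^T)",np.round(Ro.from_matrix(B.T@R0@DOWN.T).as_rotvec(degrees=True),1),"F",np.round(B.T@s["force"],1),"open",round(s["opening"],4),"t",s["t"])
    for p,R in goals:
        d=R0.T@(i2w(p)-p0); w=Ro.from_matrix(R0.T@B@R).as_rotvec()
        print([list(map(float,np.round(d/.5,4))),list(map(float,np.round(w/np.pi,4)))],"mm",round(np.linalg.norm(d)*1e3),"deg",round(np.degrees(np.linalg.norm(w)),1))
E
python3 - <<'E'
from h import *
R=rot("y",-8)@DOWN
moves([((-124,-88,140),R),((-124,-88,78),R),((-124,-88,58),R)])
print(R)
E
```

```text
now inc [-451.2  498.   231.3] euler(inc R.DOWN^T) [ -0.    0.  -10.7] F [ 0.2  0.4 -0.1] open 0.0857 t 1.0
[[0.8612, 1.0297, 0.1826], [0.0042, 0.0443, -0.0595]] mm 677 deg 13.4
[[0.8612, 1.0297, 0.3066], [0.0042, 0.0443, -0.0595]] mm 688 deg 13.4
[[0.8612, 1.0297, 0.3466], [0.0042, 0.0443, -0.0595]] mm 693 deg 13.4
[[ 0.99026807  0.          0.1391731 ]
 [ 0.         -1.          0.        ]
 [ 0.1391731   0.         -0.99026807]]
```

Request:
apply_moves(
  increments=[
    [[0.8, 0.95, 0.1], [0, 0.044, -0.06], 255],
    [[0.8, 0.95, 0.1], [0, 0.044, -0.06], 255],
    [[0.8, 0.95, 0.1], [0, 0.044, -0.06], 255],
    [[0.8, 0.95, 0.1], [0, 0.044, -0.06], 255],
    [[0.8, 0.95, 0.1], [0, 0.044, -0.06], 255],
    [[0.8, 0.95, 0.1], [0, 0.044, -0.06], 255],
    [[0.8, 0.95, 0.1], [0, 0.044, -0.06], 255],
    [[0.8, 0.95, 0.1], [0, 0.044, -0.06], 255],
    [[0.8, 0.95, 0.1], [0, 0.044, -0.06], 255],
    [[0.8, 0.95, 0.1], [0, 0.044, -0.06], 255],
    [[0.8, 0.95, 0.1], [0, 0.044, -0.06], 255],
  ],
)

```text
t: 2.38
eef_pos: [0.4058, -0.0373, 0.1808]
tool_rot: [[0.987, -0.088, 0.134], [-0.085, -0.996, -0.026], [0.136, 0.014, -0.991]]
force: [0.0, 0.6, -0.2]
opening: -0.0002
finger_force: 0.0
```

Run:
```python
from h import *
R=rot("y",-8)@DOWN
print(get_state()["joints"])
moves([((-124,-88,140),R),((-124,-88,78),R),((-124,-88,58),R)])
```

```text
[ 0.36547258 -0.10964063 -0.46087646  0.08046993 -1.10412878  1.08625597]
now inc [-146.1  -47.7  180.8] euler(inc R.DOWN^T) [-0.8 -7.8 -0.5] F [ 0.   0.6 -0.2] open -0.0002 t 2.375
[[0.0332, 0.079, 0.0881], [0.0048, 0.0011, -0.0024]] mm 61 deg 1.0
[[0.0164, 0.0773, 0.2109], [0.0048, 0.0011, -0.0024]] mm 113 deg 1.0
[[0.011, 0.0767, 0.2505], [0.0048, 0.0011, -0.0024]] mm 131 deg 1.0
```

Request:
apply_moves(
  increments=[
    [[0.033, 0.079, 0.088], [0.005, 0.001, -0.002], 255],
    [[0.033, 0.079, 0.088], [0.005, 0.001, -0.002], 255],
    [[0.0165, 0.0773, 0.206], [0.005, 0.001, -0.002], 255],
    [[0.0165, 0.0773, 0.211], [0.005, 0.001, -0.002], 255],
    [[0.014, 0.077, 0.23], [0.005, 0.001, -0.002], 255],
    [[0.012, 0.077, 0.24], [0.005, 0.001, -0.002], 255],
    [[0.011, 0.077, 0.246], [0.005, 0.001, -0.002], 255],
    [[0.011, 0.077, 0.246], [0.005, 0.001, -0.002], 255],
  ],
)

```text
t: 3.38
eef_pos: [0.4253, -0.0737, 0.0618]
tool_rot: [[0.988, -0.069, 0.142], [-0.069, -0.998, -0.007], [0.142, -0.003, -0.99]]
force: [-4.1, 4.6, 7.3]
opening: 0.0001
finger_force: 3.8
```

Run:
```python
from h import *
moves([])
im,D=capture("side"); cv2.imwrite("pics/s1.png",im)
for k in("hood_tab",):
    for r in tip_of(k,"side")[:1]: print(r, w2i(dep("side",r["position"],D)))
```

```text
now inc [-123.8  -82.5   61.8] euler(inc R.DOWN^T) [ 0.2 -8.1  0.5] F [-4.5  4.3  7.3] open 0.0001 t 3.375
{'position': [356.5, 211.7], 'p': 0.6} [-90.48724107  -3.57873954 152.1549618 ]
```

Key is down and the hood is rising. I'll back off and gather joint readings along the way, so I can fit a kinematic model and check reach for the tilted grasp.

Request:
apply_moves(
  increments=[
    [[-0.03, 0, -0.08], [0, 0, 0], 180],
    [[-0.1, 0, -0.2], [0, 0, 0], 180],
    [[-0.15, 0, -0.35], [0, 0, 0], 180],
    [[-0.15, 0, -0.35], [0, 0, 0], 180],
    [[-0.15, -0.2, -0.38], [-0.15, -0.05, 0], 180],
    [[-0.15, -0.3, -0.38], [-0.15, -0.05, 0], 180],
    [[-0.15, -0.4, -0.38], [-0.15, -0.05, 0], 180],
    [[-0.15, -0.4, -0.38], [-0.15, -0.05, 0], 180],
  ],
)

```text
t: 4.47
eef_pos: [0.338, 0.1357, 0.238]
tool_rot: [[0.995, -0.086, -0.057], [-0.102, -0.886, -0.452], [-0.011, 0.456, -0.89]]
force: [0.2, -0.6, 0.3]
opening: 0.0254
finger_force: 0.0
```

```bash
cat > kin.py <<'E'
import numpy as np
from scipy.spatial.transform import Rotation as Ro
from scipy.optimize import least_squares
e=lambda a,v:Ro.from_euler(a,v).as_matrix()
def fk(q,P,s4=1):
    h,a2,a3,d4,d5,d6=P; R=e("z",q[0]); p=np.array([0,0,h])
    R2=R@e("y",q[1]); p=p+R2@[0,0,a2]
    R3=R2@e("y",-q[2]); p=p+R3@[0,0,a3]
    p=p+R3@[d4,0,0]; R4=R3@e("x",s4*q[3]); p=p+R4@[0,-d5,0]
    R5=R4@e("y",-q[4])@e("x",-q[5]); p=p+R5@[d6,0,0]
    return p,R5@np.array([[0,0,1],[-1,0,0],[0,-1,0.]])
E
python3 - <<'E'
from h import *; from kin import *
np.set_printoptions(precision=4,suppress=True)
s=get_state(); moves([])
D=[([1.5896,.2551,.1082,0,-1.4239,-.2846],[.1445,.5307,.2313]),([0.36547258,-0.10964063,-0.46087646,0.08046993,-1.10412878,1.08625597],[.4058,-.0373,.1808]),(s["joints"],s["eef_pos"])]
for s4 in(1,-1):
    r=least_squares(lambda P:np.concatenate([fk(q,P,s4)[0]-p for q,p in D]),[.2,.4,0,.4,.15,.3]); print(s4,r.x,r.fun); print(fk(s["joints"],r.x,s4)[1]-s["tool_rot"])
im,_=capture("top"); cv2.imwrite("pics/t2.png",im)
f=cut_out("dish","top")
for r in f[:2]:
    c=max(cv2.findContours(r["region"].astype(np.uint8),0,2)[0],key=cv2.contourArea).reshape(-1,2)
    q=np.array([w2i(atz("top",x,.081))[:2] for x in c],np.float32); print(r["p"],cv2.minAreaRect(q),q.min(0),q.max(0))
E
```

```text
now inc [-227.2  119.4  238. ] euler(inc R.DOWN^T) [-27.1   1.   -1.2] F [ 0.2 -0.6  0.3] open 0.0254 t 4.475
1 [ 0.609   0.2743 -0.3232  0.5064  0.2005  0.2057] [ 0.0462 -0.0042  0.0435 -0.0103 -0.0096  0.0041 -0.0464  0.0396 -0.0476]
[[-0.0712  0.0021 -0.3179]
 [-0.089  -0.0605  0.1923]
 [-0.3213 -0.1441  0.    ]]
-1 [ 0.1491  0.5203 -0.0007  0.401   0.1544  0.3619] [-0. -0. -0.  0. -0.  0. -0.  0. -0.]
[[-0.  0.  0.]
 [-0.  0.  0.]
 [ 0. -0.  0.]]
0.82 ((1.9661407470703125, 69.5057373046875), (120.18043518066406, 119.50237274169922), 0.8164440989494324) [-58.8106   9.1412] [ 62.454 129.526]
```

View pics/t2.png

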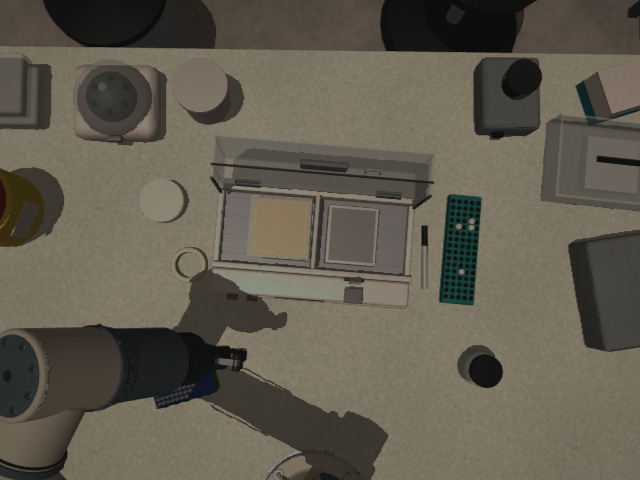

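The hood is fully open, with its tab at (324,165) behind the well. The dish is at (280,228) and the heated plate at (352,235). The kinematic model fits exactly, so I'll check the frame and simulate the planned path for joint limits.

```bash
cat >> h.py <<'E'
import kin
KP=[0.1491,0.5203,-0.0007,0.401,0.1544,0.3619]
LO=np.array([-2.95,-1.21,-1.09,-2.87,-2.94,-3.05]);HI=np.array([2.95,1.97,1.5,1.71,-.07,3.05])
def ik(p,R,q0):
    pw=i2w(p);Rw=B@R
    def f(q):
        a,b=kin.fk(q,KP,-1); return np.concatenate([(a-pw)*5,Ro.from_matrix(Rw.T@b).as_rotvec()])
    r=kin.least_squares(f,np.clip(q0,LO+1e-3,HI-1e-3),bounds=(LO,HI)); return r.x,np.abs(r.fun).max()
def T(a): return rot("x",a)@DOWN   # tool z=(0,sin a,-cos a)
E
python3 - <<'E'
from h import *
np.set_printoptions(precision=2,suppress=True)
capture("top")
for k,z in(("drying_plate",.064),("heated_plate",.064),("partition_top",.089),("hood_hinge",.066),("dish",.064)):
    print(k,[(np.round(w2i(atz("top",r["position"],z)),1),round(r["p"],2)) for r in tip_of(k,"top")[:1]])
q=get_state()["joints"]
def seq(flip,q):
    F=rot("z",180) if flip else np.eye(3)
    for p,a in [((2,160,140),-60),((2,112,78),-60),((2,90,140),-60),((2,50,160),-75),((2,15,170),-90+90),((2,10,215),0),((2,-30,215),0),((2,-40,180),20),((2,-80,160),40),((2,-115,125),60),((2,-118,85),62),((2,-180,120),62)]:
        q,e=ik(p,T(a)@F,q); print(p,a,q,round(e,4))
seq(0,q); print(); seq(1,np.array([q[0],q[1],q[2],q[3],q[4],q[5]-np.sign(q[5])*3.0]))
E
```

```text
drying_plate []
heated_plate [(array([ -1. , -74.9,  64. ]), 0.61)]
partition_top [(array([-1.1, -0.3, 89. ]), 0.56)]
hood_hinge [(array([ 79.2, -11.7,  66. ]), 0.84)]
dish [(array([-1.3, 74.3, 64. ]), 0.93)]
(2, 160, 140) -60 [ 0.84  0.82  0.15  0.57 -1.81  0.51] 0.0
(2, 112, 78) -60 [ 0.8   0.83 -0.01  0.59 -1.64  0.44] 0.0
(2, 90, 140) -60 [ 0.78  0.74 -0.02  0.61 -1.7   0.5 ] 0.0
(2, 50, 160) -75 [ 0.76  0.81 -0.11  0.73 -1.8   0.43] 0.0
(2, 15, 170) 0 [ 0.3   0.3   0.01 -0.   -1.28  1.19] 0.0
(2, 10, 215) 0 [ 0.3   0.28  0.1   0.   -1.39  1.2 ] 0.0
(2, -30, 215) 0 [ 0.23  0.27  0.09  0.   -1.39  1.27] 0.0
(2, -40, 180) 20 [-0.04  0.32  0.15 -0.35 -1.39  1.59] 0.0
(2, -80, 160) 40 [-0.33  0.46  0.26 -0.67 -1.57  1.9 ] 0.0
(2, -115, 125) 60 [-0.55  0.69  0.36 -0.91 -1.78  2.1 ] 0.0
(2, -118, 85) 62 [-0.56  0.76  0.35 -0.92 -1.76  2.17] 0.0
(2, -180, 120) 62 [-0.64  0.77  0.49 -0.91 -1.89  2.11] 0.0

(2, 160, 140) -60 [ 0.84  0.82  0.15  0.57 -1.81 -2.63] 0.0
(2, 112, 78) -60 [ 0.8   0.83 -0.01  0.59 -1.64 -2.7 ] 0.0
(2, 90, 140) -60 [ 0.78  0.74 -0.02  0.61 -1.7  -2.64] 0.0
(2, 50, 160) -75 [ 0.76  0.81 -0.11  0.73 -1.8  -2.71] 0.0
(2, 15, 170) 0 [ 0.3   0.3   0.01  0.   -1.28 -1.95] 0.0
(2, 10, 215) 0 [ 0.3   0.28  0.1   0.   -1.39 -1.95] 0.0
(2, -30, 215) 0 [ 0.23  0.27  0.09  0.   -1.39 -1.87] 0.0
(2, -40, 180) 20 [-0.04  0.32  0.15 -0.35 -1.39 -1.55] 0.0
(2, -80, 160) 40 [-0.33  0.46  0.26 -0.67 -1.57 -1.24] 0.0
(2, -115, 125) 60 [-0.55  0.69  0.36 -0.91 -1.78 -1.04] 0.0
(2, -118, 85) 62 [-0.56  0.76  0.35 -0.92 -1.76 -0.98] 0.0
(2, -180, 120) 62 [-0.64  0.77  0.49 -0.91 -1.89 -1.03] 0.0
```

Run:
```python
from h import *
moves([((2,159,180),T(-60)),((2,159,103),T(-60)),((2,107,73),T(-60))])
```

```text
now inc [-226.9  114.6  239.2] euler(inc R.DOWN^T) [-26.7   0.9  -1.5] F [-0.6 -0.6 -0.1] open 0.0251 t 4.875
[[0.4563, -0.1421, 0.056], [-0.1849, 0.0087, -0.0045]] mm 241 deg 33.3
[[0.4579, -0.2114, 0.1935], [-0.1849, 0.0087, -0.0045]] mm 270 deg 33.3
[[0.4614, -0.1455, 0.2938], [-0.1849, 0.0087, -0.0045]] mm 283 deg 33.3
```

Request:
apply_moves(
  increments=[
    [[0.456, -0.142, 0.056], [-0.185, 0.009, -0.0045], 130],
    [[0.456, -0.142, 0.056], [-0.185, 0.009, -0.0045], 130],
    [[0.456, -0.142, 0.056], [-0.185, 0.009, -0.0045], 130],
    [[0.456, -0.142, 0.056], [-0.185, 0.009, -0.0045], 130],
    [[0.456, -0.142, 0.056], [-0.185, 0.009, -0.0045], 130],
    [[0.458, -0.211, 0.1935], [-0.185, 0.009, -0.0045], 130],
    [[0.458, -0.211, 0.1935], [-0.185, 0.009, -0.0045], 130],
    [[0.458, -0.211, 0.1935], [-0.185, 0.009, -0.0045], 130],
  ],
)

```text
t: 5.88
eef_pos: [0.5696, 0.1577, 0.1037]
tool_rot: [[0.997, -0.038, -0.066], [-0.076, -0.496, -0.865], [0.0, 0.867, -0.498]]
force: [0.9, 0.5, 1.6]
opening: 0.0419
finger_force: 0.0
```

Run:
```python
from h import *
moves([((2,159,103),T(-60)),((2,107,73),T(-60))])
im,_=capture("side"); cv2.imwrite("pics/s2.png",cv2.resize(im[120:360,170:490],(800,600)))
```

```text
now inc [  1.9 159.5 103.7] euler(inc R.DOWN^T) [-60.1  -0.1   0.1] F [0.9 0.6 1.6] open 0.0419 t 5.875
[[0.0003, -0.0007, 0.0016], [0.0008, -0.0006, 0.0003]] mm 1 deg 0.2
[[0.0, -0.0009, 0.1216], [0.0008, -0.0006, 0.0003]] mm 61 deg 0.2
```

View pics/s2.png

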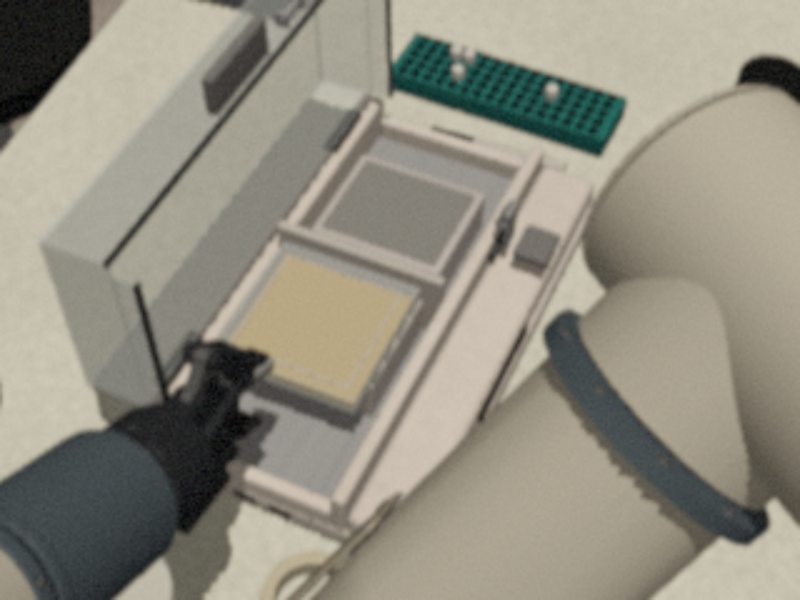

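The fingers are at about (250,370) in the crop, clear of the dish's outer edge at (300,400). Inserting now.

Request:
apply_moves(
  increments=[
    [[0, 0, 0.03], [0, 0, 0], 130],
    [[0, 0, 0.06], [0, 0, 0], 130],
    [[0, 0, 0.09], [0, 0, 0], 130],
    [[0, 0, 0.108], [0, 0, 0], 130],
    [[0, 0, 0.121], [0, 0, 0], 130],
    [[0, 0, 0.121], [0, 0, 0], 130],
  ],
)

```text
t: 6.68
eef_pos: [0.5656, 0.1055, 0.0722]
tool_rot: [[0.997, -0.038, -0.067], [-0.077, -0.497, -0.865], [-0.0, 0.867, -0.498]]
force: [0.0, 0.7, -0.1]
opening: 0.0421
finger_force: 0.0
```

Run:
```python
from h import *
import math
def g(phi,al,d=10,o=42,sb=5,yi=9.5,under=0):
    "TCP for dish at angle phi (deg) about (yi,64), dish outer bottom corner on lower finger face"
    c=np.array([yi+120*math.cos(math.radians(phi)),64+120*math.sin(math.radians(phi))])
    a=math.radians(al); z=np.array([math.sin(a),-math.cos(a)]); n=np.array([-math.cos(a),-math.sin(a)])
    p=c+z*(d+sb)+n*(o/2-under); return (2,p[0],p[1])
moves([(g(f,-60),T(-60)) for f in(0,5,10,15,20,25,30)])
```

```text
now inc [  2.  107.2  72.2] euler(inc R.DOWN^T) [-60.1  -0.    0.1] F [-0.   0.7 -0.1] open 0.0421 t 6.675
[[0.0001, 0.0054, -0.0005], [0.0007, -0.0005, 0.0004]] mm 3 deg 0.2
[[0.0001, 0.024, -0.0101], [0.0007, -0.0005, 0.0004]] mm 13 deg 0.2
[[0.0001, 0.0434, -0.0181], [0.0007, -0.0005, 0.0004]] mm 24 deg 0.2
[[0.0001, 0.0634, -0.0243], [0.0007, -0.0005, 0.0004]] mm 34 deg 0.2
[[0.0, 0.0838, -0.0288], [0.0007, -0.0005, 0.0004]] mm 44 deg 0.2
[[0.0, 0.1046, -0.0315], [0.0007, -0.0005, 0.0004]] mm 55 deg 0.2
[[-0.0, 0.1255, -0.0324], [0.0007, -0.0005, 0.0004]] mm 65 deg 0.2
```

Request:
apply_moves(
  increments=[
    [[0, 0.006, 0], [0, 0, 0], 130],
    [[0, 0.015, -0.005], [0, 0, 0], 130],
    [[0, 0.024, -0.01], [0, 0, 0], 130],
    [[0, 0.034, -0.014], [0, 0, 0], 130],
    [[0, 0.0434, -0.018], [0, 0, 0], 130],
    [[0, 0.0434, -0.018], [0, 0, 0], 130],
  ],
)

```text
t: 7.42
eef_pos: [0.5654, 0.1028, 0.0958]
tool_rot: [[0.997, -0.038, -0.066], [-0.076, -0.497, -0.864], [0.0, 0.867, -0.499]]
force: [0.4, 0.3, -0.8]
opening: 0.0421
finger_force: 0.3
```

Run:
```python
from h import *
moves([])
im,_=capture("side"); cv2.imwrite("pics/s3.png",cv2.resize(im[180:320,210:370],(640,560)))
```

```text
now inc [  2.1 104.4  95.8] euler(inc R.DOWN^T) [-60.1  -0.1   0.1] F [ 0.4  0.3 -0.8] open 0.0421 t 7.425
```

View pics/s3.png

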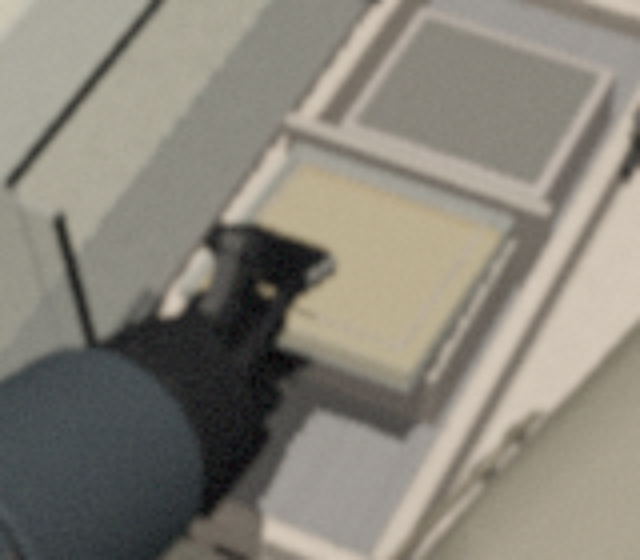

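Request:
apply_moves(
  increments=[
    [[0, 0.01, -0.003], [0, 0, 0], 130],
    [[0, 0.02, -0.006], [0, 0, 0], 130],
    [[0, 0.03, -0.0085], [0, 0, 0], 130],
    [[0, 0.04, -0.0107], [0, 0, 0], 130],
    [[0, 0.05, -0.012], [0, 0, 0], 130],
    [[0, 0.061, -0.0134], [0, 0, 0], 130],
    [[0, 0.072, -0.014], [0, 0, 0], 130],
    [[0, 0.079, -0.0143], [0, 0, 0], 140],
    [[0, 0.076, -0.0143], [0, 0, 0], 150],
    [[0, 0.071, -0.0143], [0, 0, 0], 165],
    [[0, 0.066, -0.0143], [0, 0, 0], 180],
    [[0, 0.062, -0.0143], [0, 0, 0], 195],
  ],
  grip_force=30,
)

```text
t: 8.98
eef_pos: [0.5646, 0.0936, 0.1255]
tool_rot: [[0.997, -0.037, -0.067], [-0.076, -0.497, -0.865], [-0.001, 0.867, -0.498]]
force: [0.5, 0.4, -0.2]
opening: 0.0199
finger_force: 0.3
```

Run:
```python
from h import *
moves([])
im,_=capture("side"); cv2.imwrite("pics/s4.png",cv2.resize(im[160:320,210:370],(600,600)))
print(get_state()["finger_force"])
```

```text
now inc [  1.9  95.2 125.5] euler(inc R.DOWN^T) [-60.1  -0.    0.1] F [ 0.4  0.5 -0.2] open 0.0199 t 8.975
0.293057095259428
```

View pics/s4.png

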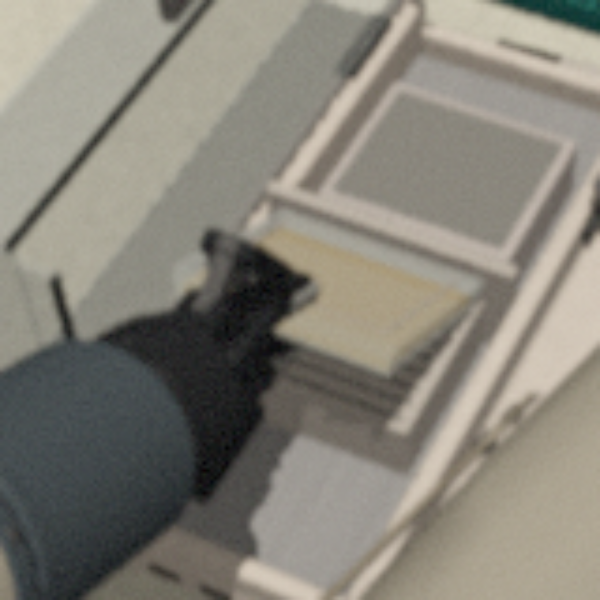

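Request:
apply_moves(
  increments=[
    [[0, -0.002, 0], [0, 0, 0], 255],
    [[0, -0.003, 0], [0, 0, 0], 255],
    [[0, -0.003, 0], [0, 0, 0], 255],
    [[0, -0.003, 0], [0, 0, 0], 255],
  ],
  grip_force=40,
)

```text
t: 9.52
eef_pos: [0.5647, 0.0943, 0.1245]
tool_rot: [[0.997, -0.038, -0.066], [-0.076, -0.497, -0.864], [-0.0, 0.867, -0.498]]
force: [0.3, 1.3, -1.9]
opening: 0.016
finger_force: 40.7
```

Run:
```python
from h import *
import math
print(get_state()["finger_force"])
L=102.5
def g(phi,zc=65.5,yl=6):
    a=math.radians(phi-90); z=np.array([math.sin(a),-math.cos(a)]); n=np.array([-math.cos(a),-math.sin(a)])
    c=np.array([yl+17*math.sin(math.radians(phi)),zc]); p=c+8.5*n-L*z
    return ((2,p[0],p[1]),T(phi-90))
s=get_state(); Ri=B.T@s["tool_rot"]; p=w2i(s["eef_pos"])
print("est base inner corner for L:",[np.round((p+Ri[:,2]*l-8.5*Ri[:,1])[1:],1) for l in(100,102.5,105)])
moves([g(f) for f in(30,40,50,60,70,80,90)])
```

```text
40.72898626327515
est base inner corner for L: [array([13.5, 67.3]), array([11.3, 66.1]), array([ 9.1, 64.8])]
now inc [  2.   95.9 124.5] euler(inc R.DOWN^T) [-60.1  -0.1   0.1] F [ 0.2  1.3 -1.9] open 0.016 t 9.525
[[0.0001, -0.0038, -0.0049], [0.0006, -0.0005, 0.0004]] mm 3 deg 0.2
[[0.0, 0.0291, -0.003], [0.0561, -0.0005, 0.0004]] mm 15 deg 10.1
[[-0.0, 0.0607, 0.0055], [0.1117, -0.0005, 0.0005]] mm 30 deg 20.1
[[-0.0001, 0.0901, 0.0204], [0.1672, -0.0004, 0.0005]] mm 46 deg 30.1
[[-0.0002, 0.1164, 0.0412], [0.2228, -0.0004, 0.0006]] mm 62 deg 40.1
[[-0.0002, 0.1388, 0.0673], [0.2784, -0.0003, 0.0006]] mm 77 deg 50.1
[[-0.0003, 0.1565, 0.0978], [0.3339, -0.0003, 0.0006]] mm 92 deg 60.1
```

Request:
apply_moves(
  increments=[
    [[0, 0.015, -0.006], [0.028, 0, 0], 255],
    [[0, 0.032, -0.005], [0.056, 0, 0], 255],
    [[0, 0.049, -0.001], [0.084, 0, 0], 255],
    [[0, 0.065, 0.003], [0.112, 0, 0], 255],
    [[0, 0.08, 0.01], [0.14, 0, 0], 255],
    [[0, 0.095, 0.0175], [0.167, 0, 0], 255],
    [[0, 0.1085, 0.028], [0.195, 0, 0], 255],
    [[0, 0.1215, 0.0382], [0.223, 0, 0], 255],
    [[0, 0.133, 0.051], [0.251, 0, 0], 255],
    [[0, 0.1438, 0.0643], [0.278, 0, 0], 255],
    [[0, 0.153, 0.079], [0.306, 0, 0], 255],
    [[0, 0.1615, 0.0948], [0.334, 0, 0], 255],
  ],
)

```text
t: 11.02
eef_pos: [0.5578, 0.0126, 0.1711]
tool_rot: [[0.997, -0.076, -0.001], [-0.076, -0.997, 0.002], [-0.001, -0.002, -1.0]]
force: [0.1, -0.1, -2.0]
opening: 0.016
finger_force: 40.3
```

Run:
```python
from h import *
moves([])
s=get_state(); print(s["finger_force"],s["moment"])
im,_=capture("side"); cv2.imwrite("pics/s5.png",cv2.resize(im[120:320,190:390],(600,600)))
```

```text
now inc [  1.5  13.9 171.1] euler(inc R.DOWN^T) [0.1 0.1 0.1] F [ 0.1 -0.1 -2. ] open 0.016 t 11.025
40.32620429992676 [-0.00521751  0.00090133  0.00796594]
```

View pics/s5.png

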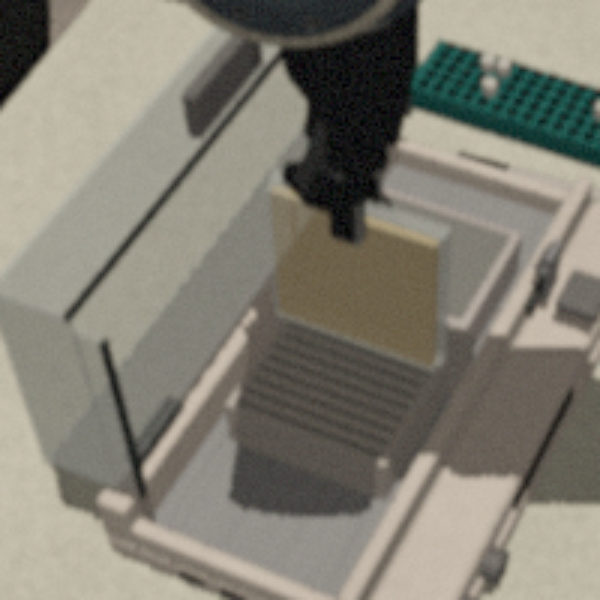

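Dish is upright at (350,280) in the crop, cleanly pinched at its top edge. I'll lower it a touch to find where its bottom edge is.

Request:
apply_moves(
  increments=[
    [[0, 0, 0.002], [0, 0, 0], 255],
    [[0, 0, 0.004], [0, 0, 0], 255],
    [[0, 0, 0.006], [0, 0, 0], 255],
    [[0, 0, 0.006], [0, 0, 0], 255],
  ],
)

```text
t: 11.58
eef_pos: [0.5583, 0.0137, 0.1675]
tool_rot: [[0.997, -0.075, -0.001], [-0.075, -0.997, -0.0], [-0.001, 0.0, -1.0]]
force: [0.3, -0.0, -0.6]
opening: 0.0162
finger_force: 40.4
```

Run:
```python
from h import *
moves([])
im,D=capture("top"); f,cx,cy,E=cam("top")
v,u=np.mgrid[:480,:640]; P=(np.stack([(u-cx)/f*D,(v-cy)/f*D,D],-1)@E[:3,:3].T+E[:3,3]-O)@B*1e3
m=(D>0)&(abs(P[...,1]-14)<20)&(abs(P[...,0])<70)&(P[...,2]>160)&(P[...,2]<200)
q=P[m]; print(len(q),[np.round(np.percentile(q[:,2],[5,25,50,75,95]),1) if len(q) else 0],np.round(q.min(0),1) if len(q) else 0,np.round(q.max(0),1) if len(q) else 0)
```

```text
now inc [  1.9  15.1 167.5] euler(inc R.DOWN^T) [-0.   0.1  0.2] F [ 0.3  0.  -0.6] open 0.0162 t 11.575
149 [array([178.7, 182.1, 183.5, 184.7, 186.7])] [-57.5   6.8 161.5] [-28.8  23.8 187.8]
```

```bash
cat >> h.py <<'E'
def gq(al,Qz,Qy=-24,L=103.5,x=0,off=10):
    a=np.radians(al); z=np.array([np.sin(a),-np.cos(a)]); n=np.array([-np.cos(a),-np.sin(a)])
    p=np.array([Qy,Qz])-(L-off)*z-8.5*n; return ((x,p[0],p[1]),T(al))
E
python3 - <<'E'
from h import *
moves([((1.9,15,204),T(0)),gq(0,110)])
E
```

```text
now inc [  2.   15.  167.7] euler(inc R.DOWN^T) [-0.   0.   0.2] F [ 0.3  1.8 -1.3] open 0.0158 t 11.625
[[-0.0003, 0.0, -0.0727], [0.0001, 0.0002, 0.0009]] mm 36 deg 0.2
[[-0.0043, 0.061, -0.0716], [0.0001, 0.0002, 0.0009]] mm 47 deg 0.2
```

Request:
apply_moves(
  increments=[
    [[0, 0, -0.02], [0, 0, 0], 255],
    [[0, 0, -0.04], [0, 0, 0], 255],
    [[0, 0, -0.06], [0, 0, 0], 255],
    [[0, 0, -0.073], [0, 0, 0.001], 255],
    [[-0.001, 0.01, -0.073], [0, 0, 0.001], 255],
    [[-0.002, 0.03, -0.072], [0, 0, 0.001], 255],
    [[-0.004, 0.05, -0.072], [0, 0, 0.001], 255],
    [[-0.004, 0.061, -0.072], [0, 0, 0.001], 255],
    [[-0.004, 0.061, -0.072], [0, 0, 0.001], 255],
  ],
)

```text
t: 12.75
eef_pos: [0.5541, -0.0177, 0.2039]
tool_rot: [[0.997, -0.08, -0.0], [-0.08, -0.997, 0.0], [-0.0, -0.0, -1.0]]
force: [-0.6, -0.8, -1.0]
opening: 0.0163
finger_force: 40.4
```

Run:
```python
from h import *
moves([gq(a,110) for a in (5.5,11,16.5,22,27.5,33,38.5,44,49.5,55,60,65)])
```

```text
now inc [ 2.000e-01 -1.650e+01  2.039e+02] euler(inc R.DOWN^T) [ 0.   0.  -0.1] F [-0.5 -0.8 -1. ] open 0.0163 t 12.75
[[-0.0003, 0.016, -0.0001], [0.0305, 0.0001, -0.0006]] mm 8 deg 5.5
[[-0.0003, 0.034, 0.0009], [0.0611, 0.0001, -0.0006]] mm 17 deg 11.0
[[-0.0002, 0.0518, 0.0036], [0.0917, 0.0, -0.0006]] mm 26 deg 16.5
[[-0.0002, 0.0693, 0.008], [0.1222, 0.0, -0.0006]] mm 35 deg 22.0
[[-0.0002, 0.0863, 0.014], [0.1528, -0.0, -0.0006]] mm 44 deg 27.5
[[-0.0001, 0.1026, 0.0216], [0.1833, -0.0, -0.0006]] mm 52 deg 33.0
[[-0.0001, 0.1181, 0.0308], [0.2139, -0.0001, -0.0006]] mm 61 deg 38.5
[[-0.0001, 0.1327, 0.0414], [0.2444, -0.0001, -0.0006]] mm 69 deg 44.0
[[-0.0, 0.1461, 0.0533], [0.275, -0.0001, -0.0006]] mm 78 deg 49.5
[[0.0, 0.1584, 0.0665], [0.3055, -0.0002, -0.0006]] mm 86 deg 55.0
[[0.0, 0.1684, 0.0795], [0.3333, -0.0002, -0.0006]] mm 93 deg 60.0
[[0.0001, 0.1773, 0.0933], [0.3611, -0.0002, -0.0006]] mm 100 deg 65.0
```

Request:
apply_moves(
  increments=[
    [[0, 0.016, 0], [0.0305, 0, 0], 255],
    [[0, 0.034, 0.001], [0.061, 0, 0], 255],
    [[0, 0.052, 0.0036], [0.0917, 0, 0], 255],
    [[0, 0.0693, 0.008], [0.1222, 0, 0], 255],
    [[0, 0.0863, 0.014], [0.1528, 0, 0], 255],
    [[0, 0.1026, 0.0216], [0.1833, 0, 0], 255],
    [[0, 0.118, 0.0308], [0.2139, 0, 0], 255],
    [[0, 0.1327, 0.0414], [0.2444, 0, 0], 255],
    [[0, 0.146, 0.0533], [0.275, 0, 0], 255],
    [[0, 0.1584, 0.0665], [0.3055, 0, 0], 255],
    [[0, 0.1684, 0.0795], [0.3333, 0, 0], 255],
    [[0, 0.1773, 0.0933], [0.361, 0, 0], 255],
  ],
)

```text
t: 14.25
eef_pos: [0.5473, -0.1062, 0.1568]
tool_rot: [[0.997, -0.034, 0.072], [-0.08, -0.42, 0.904], [0.0, -0.907, -0.422]]
force: [0.8, 0.3, -1.6]
opening: 0.0162
finger_force: 40.4
```

Run:
```python
from h import *
s=get_state(); print(s["finger_force"],s["joints"])
moves([gq(65,z) for z in (110,90,75,68,65.5)])
im,_=capture("side"); cv2.imwrite("pics/s6.png",cv2.resize(im[100:300,240:440],(600,600)))
```

```text
40.425758957862854 [-0.56797782  0.682761    0.37907482 -0.98675067 -1.85430781  2.0702343 ]
now inc [   0.4 -105.3  156.8] euler(inc R.DOWN^T) [65.1 -0.  -0.1] F [ 0.8  0.3 -1.6] open 0.0162 t 14.25
[[-0.0007, -0.0009, -0.0001], [-0.0004, -0.0004, -0.0002]] mm 1 deg 0.1
[[-0.0007, 0.0354, 0.0168], [-0.0004, -0.0004, -0.0002]] mm 20 deg 0.1
[[-0.0007, 0.0626, 0.0294], [-0.0004, -0.0004, -0.0002]] mm 35 deg 0.1
[[-0.0007, 0.0753, 0.0353], [-0.0004, -0.0004, -0.0002]] mm 42 deg 0.1
[[-0.0007, 0.0798, 0.0374], [-0.0004, -0.0004, -0.0002]] mm 44 deg 0.1
```

View pics/s6.png

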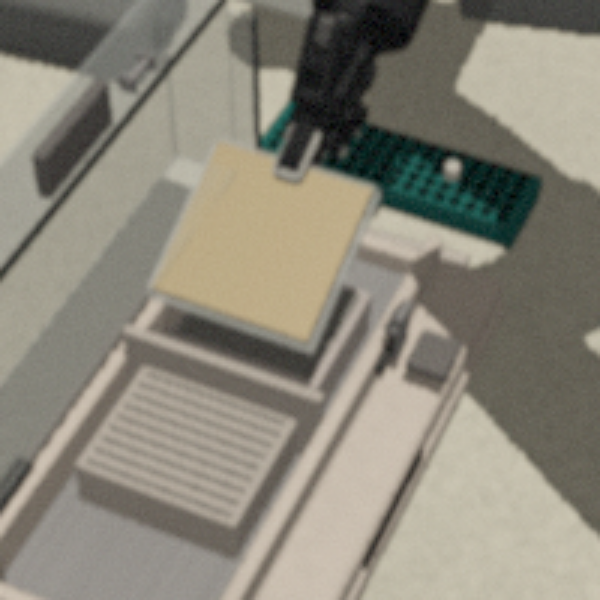

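The dish is inverted at 25° above the heated plate, around (265,245) in the crop, with its inner edge clear of the partition. Lowering.

Request:
apply_moves(
  increments=[
    [[-0.0007, 0.018, 0.0084], [0, 0, 0], 255],
    [[-0.0007, 0.0354, 0.0168], [0, 0, 0], 255],
    [[-0.0007, 0.05, 0.023], [0, 0, 0], 255],
    [[-0.0007, 0.0626, 0.0294], [0, 0, 0], 255],
    [[-0.0007, 0.069, 0.0323], [0, 0, 0], 255],
    [[-0.0007, 0.0753, 0.0353], [0, 0, 0], 255],
    [[-0.0007, 0.0753, 0.0353], [0, 0, 0], 255],
  ],
)

```text
t: 15.18
eef_pos: [0.5467, -0.1054, 0.1155]
tool_rot: [[0.997, -0.034, 0.072], [-0.08, -0.421, 0.903], [-0.001, -0.906, -0.423]]
force: [-0.8, 0.0, -1.4]
opening: 0.0159
finger_force: 40.4
```

Run:
```python
from h import *
moves([gq(65,z) for z in (68,66,65,64,63)])
```

```text
now inc [  -0.3 -104.5  115.5] euler(inc R.DOWN^T) [65.  -0.  -0.1] F [-0.8 -0.  -1.4] open 0.0159 t 15.175
[[0.0006, 0.0011, -0.0009], [0.0001, -0.0002, -0.0003]] mm 1 deg 0.1
[[0.0006, 0.0047, 0.0008], [0.0001, -0.0002, -0.0003]] mm 2 deg 0.1
[[0.0006, 0.0065, 0.0017], [0.0001, -0.0002, -0.0003]] mm 3 deg 0.1
[[0.0006, 0.0084, 0.0025], [0.0001, -0.0002, -0.0003]] mm 4 deg 0.1
[[0.0006, 0.0102, 0.0034], [0.0001, -0.0002, -0.0003]] mm 5 deg 0.1
```

Request:
apply_moves(
  increments=[
    [[0, 0.004, 0.001], [0, 0, 0], 255],
    [[0, 0.0065, 0.0017], [0, 0, 0], 255],
    [[0, 0.0075, 0.002], [0, 0, 0], 255],
    [[0, 0.0075, 0.002], [0, 0, 0], 255],
  ],
)

```text
t: 15.68
eef_pos: [0.5467, -0.1061, 0.1118]
tool_rot: [[0.997, -0.034, 0.072], [-0.08, -0.421, 0.903], [-0.0, -0.906, -0.423]]
force: [0.3, 0.6, -2.3]
opening: 0.016
finger_force: 40.4
```

Request:
apply_moves(
  increments=[
    [[0, 0.0018, 0.0008], [0, 0, 0], 255],
    [[0, 0.0018, 0.0008], [0, 0, 0], 255],
  ],
)

```text
t: 15.92
eef_pos: [0.5467, -0.106, 0.1108]
tool_rot: [[0.997, -0.034, 0.072], [-0.08, -0.421, 0.903], [-0.0, -0.906, -0.423]]
force: [0.0, 0.7, -1.5]
opening: 0.0159
finger_force: 40.4
```

```bash
cat >> h.py <<'E'
def gl(psi,al,dsb,o,x=0,Qz=63.5):
    a=np.radians(al); z=np.array([np.sin(a),-np.cos(a)]); n=np.array([-np.cos(a),-np.sin(a)]); s=np.radians(psi)
    p=np.array([-24,Qz])+110*np.array([-np.cos(s),np.sin(s)])+z*dsb-n*o/2; return ((x,p[0],p[1]),T(al))
E
python3 - <<'E'
from h import *
moves([gq(65,63.2),gq(69,63.2),gq(73,63.2),gq(76,63.2),gq(78,63.2),gl(12,78,16.5,17,Qz=63.2),gl(12,78,16.5,26,Qz=63.2),gl(12,78,10.5,26,Qz=63.2)])
E
```

```text
now inc [  -0.3 -105.2  110.8] euler(inc R.DOWN^T) [65.  -0.  -0.1] F [-0.   0.7 -1.5] open 0.0159 t 15.925
[[0.0006, 0.0007, 0.0004], [0.0001, -0.0002, -0.0003]] mm 0 deg 0.1
[[0.0006, 0.0138, -0.0003], [0.0223, -0.0003, -0.0003]] mm 7 deg 4.0
[[0.0006, 0.0269, -0.0001], [0.0445, -0.0003, -0.0002]] mm 13 deg 8.0
[[0.0006, 0.0367, 0.0006], [0.0612, -0.0003, -0.0002]] mm 18 deg 11.0
[[0.0006, 0.0432, 0.0014], [0.0723, -0.0003, -0.0002]] mm 22 deg 13.0
[[0.0006, 0.0432, 0.0014], [0.0723, -0.0003, -0.0002]] mm 22 deg 13.0
[[0.0006, 0.0344, -0.0007], [0.0723, -0.0003, -0.0002]] mm 17 deg 13.0
[[0.0006, 0.0371, -0.0123], [0.0723, -0.0003, -0.0002]] mm 20 deg 13.0
```

Request:
apply_moves(
  increments=[
    [[0.0006, 0.007, 0], [0.011, 0, 0], 255],
    [[0.0006, 0.0138, 0], [0.0223, 0, 0], 255],
    [[0.0006, 0.0205, 0], [0.033, 0, 0], 255],
    [[0.0006, 0.0269, 0], [0.0445, 0, 0], 255],
    [[0.0006, 0.0318, 0.0003], [0.053, 0, 0], 255],
    [[0.0006, 0.0367, 0.0006], [0.0612, 0, 0], 255],
    [[0.0006, 0.04, 0.001], [0.067, 0, 0], 255],
    [[0.0006, 0.0432, 0.0014], [0.0723, 0, 0], 255],
    [[0.0006, 0.0432, 0.0014], [0.0723, 0, 0], 255],
  ],
)

```text
t: 17.05
eef_pos: [0.5462, -0.1146, 0.0907]
tool_rot: [[0.997, -0.017, 0.078], [-0.08, -0.207, 0.975], [-0.001, -0.978, -0.207]]
force: [0.1, -0.3, -1.4]
opening: 0.0159
finger_force: 40.5
```

Run:
```python
from h import *
moves([gl(12,78,16.5,o,Qz=63.2) for o in(17,20,23,26)])
im,_=capture("side"); cv2.imwrite("pics/s7.png",cv2.resize(im[100:300,240:440],(600,600)))
```

```text
now inc [  -0.  -113.7   90.7] euler(inc R.DOWN^T) [78.  -0.  -0.1] F [ 0.1 -0.3 -1.4] open 0.0159 t 17.05
[[0.0001, -0.0005, -0.0001], [-0.0002, -0.0003, -0.0003]] mm 0 deg 0.1
[[0.0001, -0.0035, -0.0001], [-0.0002, -0.0003, -0.0003]] mm 2 deg 0.1
[[0.0001, -0.0065, -0.0001], [-0.0002, -0.0003, -0.0003]] mm 3 deg 0.1
[[0.0001, -0.0095, -0.0001], [-0.0002, -0.0003, -0.0003]] mm 5 deg 0.1
```

View pics/s7.png

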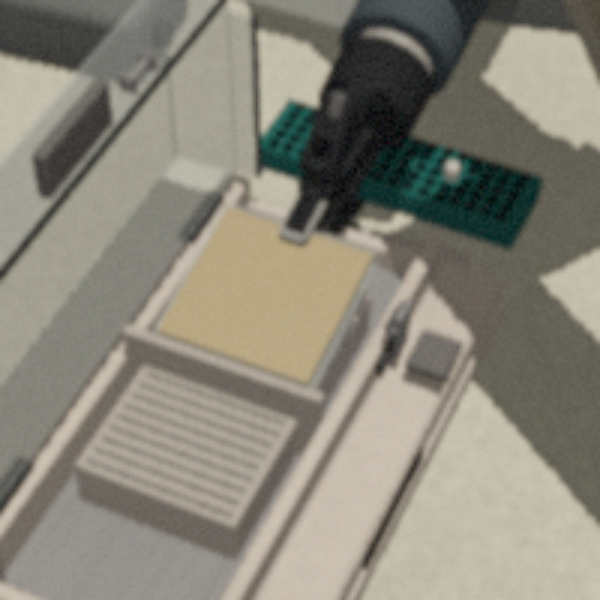

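The dish is nearly flat over the heated plate at (265,295), and the wrist is clear of the rack. The force still shows the full weight, so I'll feel downward for contact.

Request:
apply_moves(
  increments=[
    [[0, 0.001, 0], [0, 0, 0], 255],
    [[0, 0.002, 0.0004], [0, 0, 0], 255],
    [[0, 0.003, 0.0006], [0, 0, 0], 255],
    [[0, 0.003, 0.0006], [0, 0, 0], 255],
  ],
)

```text
t: 17.6
eef_pos: [0.5464, -0.1145, 0.09]
tool_rot: [[0.997, -0.016, 0.078], [-0.079, -0.207, 0.975], [0.0, -0.978, -0.207]]
force: [0.4, -1.0, 1.4]
opening: 0.0162
finger_force: 40.8
```

Run:
```python
from h import *
for i in range(4):
    capture("side"); s=get_state(); print(np.round(s["force"],2),np.round(s["moment"],3))
moves([])
```

```text
[ 0.15 -0.22  1.21] [-2.168  0.136 -0.058]
[-0.01 -0.2   2.29] [-2.074  0.152 -0.063]
[ 0.36 -0.9   2.29] [-2.105  0.169 -0.046]
[-0.15 -1.11  1.72] [-2.052  0.151 -0.116]
now inc [ 1.000e-01 -1.137e+02  8.980e+01] euler(inc R.DOWN^T) [78. -0. -0.] F [-0.1 -1.1  1.7] open 0.0162 t 17.8
```

Request:
apply_moves(
  increments=[
    [[0, -0.001, 0], [0, 0, 0], 204],
    [[0, -0.003, 0], [0, 0, 0], 195],
    [[0, -0.006, 0], [0, 0, 0], 186],
    [[0, -0.008, 0], [0, 0, 0], 180],
    [[0, -0.009, 0], [0, 0, 0], 178],
    [[0, -0.009, 0], [0, 0, 0], 178],
  ],
)

```text
t: 18.55
eef_pos: [0.5464, -0.1136, 0.0939]
tool_rot: [[0.997, -0.017, 0.078], [-0.079, -0.207, 0.975], [-0.0, -0.978, -0.208]]
force: [-0.0, -0.3, -0.6]
opening: 0.0258
finger_force: 0.3
```

Run:
```python
from h import *
for i in range(3):
    im,D=capture("top"); s=get_state(); print(np.round(s["force"],2),np.round(s["moment"],3))
moves([gl(12,78,a,26,Qz=63) for a in(16.5,10.5)]+[gl(p,a,9.5,26,Qz=63.5) for p,a in((12,70),(9,70),(6,70),(3,70),(0,70),(-1.5,70),(-3,70))])
for r in cut_out("dish","top")[:1]:
    c=max(cv2.findContours(r["region"].astype(np.uint8),0,2)[0],key=cv2.contourArea).reshape(-1,2)
    q=np.array([w2i(atz("top",x,.088))[:2] for x in c],np.float32); print(r["p"],cv2.minAreaRect(q),q.min(0),q.max(0))
```

```text
[-0.45 -0.39 -0.78] [-3.121  0.245  0.008]
[ 0.73  1.2  -0.37] [-3.184  0.267  0.042]
[ 0.32  0.12 -0.8 ] [-3.161  0.222  0.02 ]
now inc [   0.  -112.8   93.8] euler(inc R.DOWN^T) [78.  -0.  -0.1] F [ 0.3  0.1 -0.8] open 0.0257 t 18.7
[[-0.0001, -0.0026, -0.0004], [0.0, -0.0003, -0.0002]] mm 1 deg 0.1
[[-0.0001, -0.0026, -0.0124], [0.0, -0.0003, -0.0002]] mm 6 deg 0.1
[[-0.0001, -0.0007, -0.0112], [-0.0444, -0.0003, -0.0002]] mm 6 deg 8.0
[[-0.0001, 0.0108, -0.0109], [-0.0444, -0.0003, -0.0002]] mm 8 deg 8.0
[[-0.0, 0.0223, -0.01], [-0.0444, -0.0003, -0.0002]] mm 12 deg 8.0
[[-0.0, 0.0337, -0.0085], [-0.0444, -0.0003, -0.0002]] mm 17 deg 8.0
[[-0.0, 0.0451, -0.0064], [-0.0444, -0.0003, -0.0002]] mm 23 deg 8.0
[[-0.0, 0.0507, -0.0051], [-0.0444, -0.0003, -0.0002]] mm 25 deg 8.0
[[-0.0, 0.0563, -0.0037], [-0.0444, -0.0003, -0.0002]] mm 28 deg 8.0
0.81 ((0.007755279541015625, -70.51681518554688), (122.86949920654297, 125.09111785888672), 0.310732364654541) [ -61.708996 -133.24258 ] [61.43859  -8.109782]
```

Request:
apply_moves(
  increments=[
    [[0, -0.0005, -0.003], [0, 0, 0], 178],
    [[0, -0.0005, -0.006], [0, 0, 0], 178],
    [[0, -0.0005, -0.009], [0, 0, 0], 178],
    [[0, -0.0005, -0.012], [0, 0, 0], 178],
    [[0, -0.0005, -0.0116], [-0.022, 0, 0], 178],
    [[0, 0, -0.0112], [-0.0444, 0, 0], 178],
    [[0, 0.005, -0.011], [-0.0444, 0, 0], 178],
    [[0, 0.0108, -0.0109], [-0.0444, 0, 0], 178],
    [[0, 0.0165, -0.0105], [-0.0444, 0, 0], 178],
    [[0, 0.0223, -0.01], [-0.0444, 0, 0], 178],
  ],
)

```text
t: 20.0
eef_pos: [0.5455, -0.1209, 0.0831]
tool_rot: [[0.997, -0.029, 0.075], [-0.08, -0.339, 0.937], [-0.002, -0.94, -0.341]]
force: [-0.8, 0.0, -1.2]
opening: 0.0263
finger_force: 0.2
```

Run:
```python
from h import *
for i in range(2):
    im,D=capture("side"); s=get_state(); print(np.round(s["force"],2),np.round(s["moment"],3))
moves([gl(p,a,9.5,26,Qz=63.5) for p,a in((6,70),(4,70),(2,70),(0,70),(-1.5,70),(-3,70))])
cv2.imwrite("pics/s8.png",cv2.resize(im[130:290,260:420],(600,600)))
```

```text
[ 0.05  0.05 -1.09] [-3.127  0.251 -0.019]
[ 0.   -0.31 -0.29] [-2.999  0.279  0.019]
now inc [  -0.2 -120.1   83.2] euler(inc R.DOWN^T) [70.1  0.  -0.1] F [ 0.  -0.3 -0.3] open 0.0259 t 20.1
[[0.0005, -0.0015, -0.0005], [-0.0004, -0.0002, -0.0007]] mm 1 deg 0.1
[[0.0005, 0.0059, 0.0015], [-0.0004, -0.0002, -0.0007]] mm 3 deg 0.1
[[0.0005, 0.0133, 0.0038], [-0.0004, -0.0002, -0.0007]] mm 7 deg 0.1
[[0.0005, 0.0205, 0.0063], [-0.0004, -0.0002, -0.0007]] mm 11 deg 0.1
[[0.0005, 0.0259, 0.0083], [-0.0004, -0.0002, -0.0007]] mm 14 deg 0.1
[[0.0005, 0.0312, 0.0105], [-0.0004, -0.0002, -0.0007]] mm 16 deg 0.1
```

View pics/s8.png

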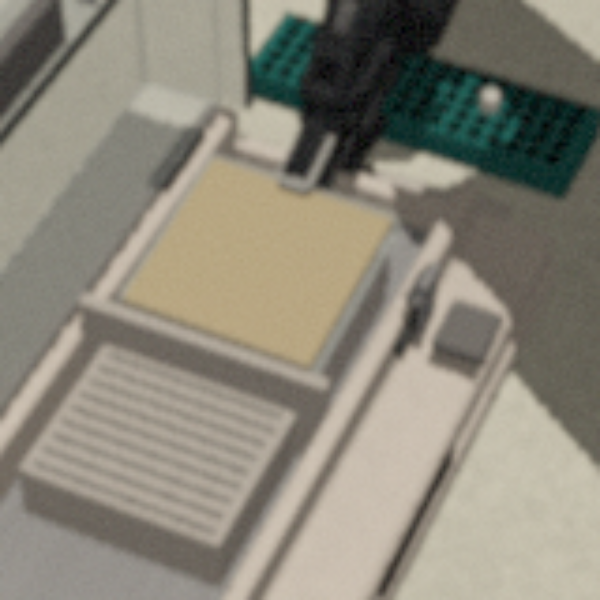

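The dish is still carried on the lower fingertip at a slight tilt. Continuing down slowly, then backing out.

Request:
apply_moves(
  increments=[
    [[0, 0.003, 0.0008], [0, 0, 0], 178],
    [[0, 0.006, 0.0015], [0, 0, 0], 178],
    [[0, 0.0095, 0.0025], [0, 0, 0], 178],
    [[0, 0.013, 0.0035], [0, 0, 0], 178],
    [[0, 0.0165, 0.0045], [0, 0, 0], 178],
    [[0, 0.02, 0.0055], [0, 0, 0], 178],
    [[0, 0.023, 0.0065], [0, 0, 0], 175],
    [[0, 0.026, 0.0075], [0, 0, 0], 172],
    [[0, 0.029, 0.0085], [0, 0, 0], 170],
    [[0, 0.029, 0.0085], [0, 0, 0], 170],
  ],
)

```text
t: 21.35
eef_pos: [0.5456, -0.1215, 0.0718]
tool_rot: [[0.997, -0.024, 0.074], [-0.077, -0.339, 0.938], [0.003, -0.94, -0.34]]
force: [-2.7, 0.7, 13.9]
opening: 0.0289
finger_force: 0.0
```

Run:
```python
from h import *
im,D=capture("top"); s=get_state(); print(np.round(s["force"],2),np.round(s["moment"],3),s["finger_force"])
moves([])
f,cx,cy,E=cam("top")
v,u=np.mgrid[:480,:640]; P=(np.stack([(u-cx)/f*D,(v-cy)/f*D,D],-1)@E[:3,:3].T+E[:3,3]-O)@B*1e3
m=(D>0)&(P[...,1]<-30)&(P[...,1]>-110)&(abs(P[...,0])<45)
q=P[m]; A=np.c_[q[:,:2],np.ones(len(q))]; print("plane",np.linalg.lstsq(A,q[:,2],rcond=None)[0])
for r in cut_out("dish","top")[:1]:
    c=max(cv2.findContours(r["region"].astype(np.uint8),0,2)[0],key=cv2.contourArea).reshape(-1,2)
    q=np.array([w2i(atz("top",x,.081))[:2] for x in c],np.float32); print(r["p"],cv2.minAreaRect(q),q.min(0),q.max(0))
```

```text
[-3.51 -0.26 14.57] [0.653 0.465 0.649] 0.0
now inc [-1.000e-01 -1.207e+02  7.180e+01] euler(inc R.DOWN^T) [70.1 -0.1  0.1] F [-3.5 -0.5 14.6] open 0.0282 t 21.4
plane [ 3.59264282e-03 -7.88653643e-04  8.08127874e+01]
0.7 ((-0.8929061889648438, -72.58158874511719), (121.86190032958984, 122.4443359375), 89.60040283203125) [ -62.343395 -133.73112 ] [ 60.66104  -12.029464]
```

Request:
apply_moves(
  increments=[
    [[0, -0.005, -0.004], [0, 0, 0], 170],
    [[0, -0.005, -0.03], [0, 0, 0], 170],
    [[0, -0.005, -0.06], [0, 0, 0], 170],
    [[0, -0.006, -0.1], [0, 0, 0], 170],
    [[0, -0.05, -0.16], [0, 0, 0], 170],
    [[0, -0.15, -0.2], [-0.05, 0, 0], 170],
    [[0, -0.25, -0.2], [-0.1, 0, 0], 255],
    [[0, -0.25, -0.2], [-0.1, 0, 0], 255],
  ],
)

```text
t: 22.45
eef_pos: [0.5437, -0.1732, 0.2292]
tool_rot: [[0.997, -0.035, 0.07], [-0.077, -0.623, 0.778], [0.016, -0.781, -0.624]]
force: [-0.8, -0.3, -1.1]
opening: -0.0001
finger_force: 0.0
```

Run:
```python
from h import *
im,D=capture("top"); moves([])
f,cx,cy,E=cam("top")
v,u=np.mgrid[:480,:640]; P=(np.stack([(u-cx)/f*D,(v-cy)/f*D,D],-1)@E[:3,:3].T+E[:3,3]-O)@B*1e3
m=(D>0)&(P[...,1]<-30)&(P[...,1]>-110)&(abs(P[...,0])<45)
q=P[m]; A=np.c_[q[:,:2],np.ones(len(q))]; print("plane",np.linalg.lstsq(A,q[:,2],rcond=None)[0])
for r in cut_out("dish","top")[:1]:
    c=max(cv2.findContours(r["region"].astype(np.uint8),0,2)[0],key=cv2.contourArea).reshape(-1,2)
    q=np.array([w2i(atz("top",x,.081))[:2] for x in c],np.float32); print(r["p"],cv2.minAreaRect(q),q.min(0),q.max(0))
for k,z in(("hood_tab",None),):
    for n in("top",): print(k,[(w2i(dep(n,r["position"],D)),r["p"]) for r in tip_of(k,n)[:1]])
cv2.imwrite("pics/t9.png",cv2.resize(im[130:310,190:450],(780,540)))
print(get_state()["joints"])
```

```text
now inc [   0.9 -172.3  225.2] euler(inc R.DOWN^T) [51.7 -0.4  0.2] F [-0.3  0.2 -1.4] open 0.0005 t 22.5
plane [-8.14300952e-04 -4.18085667e-04  8.09410089e+01]
0.93 ((-0.8555335998535156, -72.27467346191406), (119.1355209350586, 119.01261138916016), 89.63480377197266) [ -60.625454 -132.17941 ] [ 58.700214 -12.47659 ]
hood_tab [(array([101.01488097,  -4.07372056, 259.25266345]), 0.75)]
[-0.57179729  0.59203266  0.53328373 -0.82970997 -1.91371789  1.93506085]
```

View pics/t9.png

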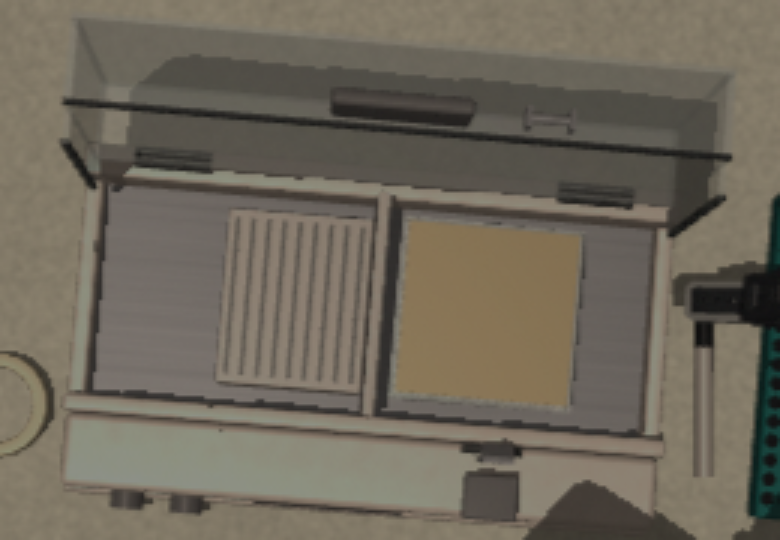

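The dish lies flat (tilt under 0.1°), turned 0.4°, centred at about (−1,−72), and clear of the partition. In the crop it is at (487,315). Next I'll close the hood from behind the tab at (403,105).

```bash
cat >> h.py <<'E'
def gh(th,r,xo=11,drop=0):
    return ((80-r*np.cos(th)+16*np.sin(th)+xo,-3,66+r*np.sin(th)+16*np.cos(th)-drop),T(0))
E
python3 - <<'E'
from h import *
np.set_printoptions(precision=2,suppress=True)
q=get_state()["joints"]
for p,R in [((0,-172,310),T(40)),((118,-60,320),T(0)),((120,-3,320),T(0)),gh(1.6,180,17)]+[gh(t,189) for t in(1.2,.8,.4,0)]:
    q,e=ik(p,R,q); print(np.round(p),q,round(e,4))
moves([((0,-172,310),T(40)),((120,-40,325),T(0)),((120,-3,310),T(0)),gh(1.6,180,19)])
E
```

```text
[   0 -172  310] [-0.48  0.48  0.66 -0.7  -1.97  1.76] 0.0
[118 -60 320] [ 0.13  0.53  0.74  0.   -1.78  1.37] 0.0
[120  -3 320] [ 0.21  0.53  0.75  0.   -1.79  1.28] 0.0
[118.  -3. 245.] [ 0.21  0.51  0.52 -0.   -1.58  1.28] 0.0
[ 37.  -3. 248.] [ 0.25  0.34  0.26 -0.   -1.5   1.24] 0.0
[-29.  -3. 213.] [ 0.29  0.21  0.01 -0.   -1.36  1.2 ] 0.0
[-77.  -3. 154.] [ 0.33  0.15 -0.22 -0.   -1.2   1.16] 0.0
[-98.  -3.  82.] [ 0.35  0.18 -0.39 -0.   -1.    1.14] 0.0
now inc [  -0.3 -172.5  220.4] euler(inc R.DOWN^T) [52.1  0.  -0.1] F [-0.4  0.7 -1.5] open 0.0001 t 22.6
[[0.0004, -0.142, -0.1094], [-0.067, -0.0001, -0.0005]] mm 90 deg 12.1
[[0.24, -0.3284, 0.0804], [-0.2892, 0.0001, -0.0006]] mm 207 deg 52.1
[[0.24, -0.3502, 0.1572], [-0.2892, 0.0001, -0.0006]] mm 226 deg 52.1
[[0.2406, -0.2484, 0.2366], [-0.2892, 0.0001, -0.0006]] mm 210 deg 52.1
```

Request:
apply_moves(
  increments=[
    [[0, -0.142, -0.11], [-0.067, 0, 0], 255],
    [[0, -0.142, -0.11], [-0.067, 0, 0], 255],
    [[0.24, -0.328, 0.08], [-0.289, 0, -0.0005], 255],
    [[0.24, -0.328, 0.08], [-0.289, 0, -0.0005], 255],
    [[0.24, -0.328, 0.08], [-0.289, 0, -0.0005], 255],
    [[0.24, -0.328, 0.08], [-0.289, 0, -0.0005], 255],
    [[0.24, -0.328, 0.08], [-0.289, 0, -0.0005], 255],
    [[0.24, -0.328, 0.08], [-0.289, 0, -0.0005], 255],
    [[0.24, -0.35, 0.157], [-0.289, 0, -0.0005], 255],
    [[0.24, -0.35, 0.157], [-0.289, 0, -0.0005], 255],
  ],
)

```text
t: 23.85
eef_pos: [0.6743, -0.0136, 0.3081]
tool_rot: [[0.997, -0.079, -0.003], [-0.079, -0.997, 0.001], [-0.003, -0.001, -1.0]]
force: [-0.2, 0.0, -0.3]
opening: 0.0002
finger_force: 0.0
```

Run:
```python
from h import *
moves([gh(1.6,180,19)]+[gh(1.6-.1*i,180+i) for i in range(0,10)])
```

```text
now inc [119.7  -3.  308.1] euler(inc R.DOWN^T) [ 0.1  0.2 -0. ] F [-0.2  0.  -0.3] open 0.0002 t 23.85
[[0.0014, 0.0001, 0.1253], [-0.0003, 0.0011, -0.0002]] mm 63 deg 0.2
[[-0.0146, 0.0001, 0.1254], [-0.0003, 0.0011, -0.0002]] mm 63 deg 0.2
[[-0.0508, 0.0001, 0.1211], [-0.0003, 0.0011, -0.0002]] mm 66 deg 0.2
[[-0.0874, 0.0002, 0.1204], [-0.0003, 0.0011, -0.0002]] mm 74 deg 0.2
[[-0.1241, 0.0002, 0.1235], [-0.0003, 0.0011, -0.0002]] mm 88 deg 0.2
[[-0.1606, 0.0002, 0.1302], [-0.0003, 0.0011, -0.0002]] mm 103 deg 0.2
[[-0.1963, 0.0003, 0.1407], [-0.0003, 0.0011, -0.0002]] mm 121 deg 0.2
[[-0.231, 0.0003, 0.1547], [-0.0003, 0.0011, -0.0002]] mm 139 deg 0.2
[[-0.2643, 0.0004, 0.1723], [-0.0003, 0.0011, -0.0002]] mm 158 deg 0.2
[[-0.2958, 0.0004, 0.1933], [-0.0003, 0.0011, -0.0002]] mm 177 deg 0.2
[[-0.3252, 0.0004, 0.2174], [-0.0003, 0.0011, -0.0002]] mm 196 deg 0.2
```

Descend behind the tab, then start the pull.

Request:
apply_moves(
  increments=[
    [[0.001, 0, 0.06], [0, 0.001, 0], 255],
    [[0.001, 0, 0.11], [0, 0.001, 0], 255],
    [[0.001, 0, 0.125], [0, 0.001, 0], 255],
    [[-0.0146, 0, 0.125], [0, 0.001, 0], 255],
    [[-0.033, 0, 0.123], [0, 0.001, 0], 255],
    [[-0.051, 0, 0.121], [0, 0.001, 0], 255],
    [[-0.069, 0, 0.1205], [0, 0.001, 0], 255],
    [[-0.0874, 0, 0.1204], [0, 0.001, 0], 255],
  ],
)

```text
t: 24.85
eef_pos: [0.6308, -0.01, 0.2506]
tool_rot: [[0.997, -0.078, 0.005], [-0.078, -0.997, -0.001], [0.005, 0.0, -1.0]]
force: [1.3, -1.4, -1.0]
opening: -0.0003
finger_force: 1.2
```

Run:
```python
from h import *
im,D=capture("side")
for r in tip_of("hood_tab","side")[:1]:
    p=w2i(dep("side",r["position"],D)); print(r["p"],p,np.arctan2(p[2]-66,80-p[0]))
moves([gh(1.4-.1*i,182+i) for i in range(0,13)])
```

```text
0.72 [ 54.16546742   1.50871455 257.16652242] 1.43646862388794
now inc [ 75.8  -2.7 250.7] euler(inc R.DOWN^T) [ 0.  -0.3  0. ] F [ 2.2 -1.   1.2] open -0.0001 t 24.95
[[0.0001, 0.0007, 0.0054], [-0.0, -0.0014, 0.0002]] mm 3 deg 0.3
[[-0.0367, 0.0007, 0.0081], [-0.0, -0.0014, 0.0002]] mm 19 deg 0.3
[[-0.0731, 0.0006, 0.0146], [-0.0, -0.0014, 0.0002]] mm 37 deg 0.3
[[-0.109, 0.0006, 0.0248], [-0.0, -0.0014, 0.0002]] mm 56 deg 0.3
[[-0.1438, 0.0006, 0.0385], [-0.0, -0.0014, 0.0002]] mm 74 deg 0.3
[[-0.1772, 0.0006, 0.0559], [-0.0, -0.0014, 0.0002]] mm 93 deg 0.3
[[-0.2089, 0.0005, 0.0765], [-0.0, -0.0014, 0.0002]] mm 111 deg 0.3
[[-0.2385, 0.0005, 0.1005], [-0.0, -0.0014, 0.0002]] mm 129 deg 0.3
[[-0.2657, 0.0005, 0.1273], [-0.0, -0.0014, 0.0002]] mm 147 deg 0.3
[[-0.2901, 0.0005, 0.157], [-0.0, -0.0014, 0.0002]] mm 165 deg 0.3
[[-0.3116, 0.0005, 0.1891], [-0.0, -0.0014, 0.0002]] mm 182 deg 0.3
[[-0.3298, 0.0005, 0.2234], [-0.0, -0.0014, 0.0002]] mm 199 deg 0.3
[[-0.3446, 0.0005, 0.2595], [-0.0, -0.0014, 0.0002]] mm 216 deg 0.3
```

Request:
apply_moves(
  increments=[
    [[-0.018, 0, 0.004], [0, -0.001, 0], 255],
    [[-0.0367, 0, 0.008], [0, -0.001, 0], 255],
    [[-0.055, 0, 0.011], [0, -0.001, 0], 255],
    [[-0.073, 0, 0.0146], [0, -0.001, 0], 255],
    [[-0.109, 0, 0.0248], [0, -0.001, 0], 255],
    [[-0.1438, 0, 0.0385], [0, -0.001, 0], 255],
    [[-0.177, 0, 0.056], [0, -0.001, 0], 255],
    [[-0.209, 0, 0.0765], [0, -0.001, 0], 255],
    [[-0.2385, 0, 0.1005], [0, -0.001, 0], 255],
    [[-0.2657, 0, 0.1273], [0, -0.001, 0], 255],
    [[-0.29, 0, 0.157], [0, -0.001, 0], 255],
    [[-0.29, 0, 0.157], [0, -0.001, 0], 255],
  ],
)

```text
t: 26.45
eef_pos: [0.4851, 0.0012, 0.17]
tool_rot: [[0.997, -0.078, -0.003], [-0.078, -0.997, -0.001], [-0.003, 0.001, -1.0]]
force: [-0.0, -0.5, 2.1]
opening: 0.0002
finger_force: 0.7
```

Run:
```python
from h import *
im,D=capture("side")
for r in tip_of("hood_tab","side")[:1]:
    p=w2i(dep("side",r["position"],D)); print(r["p"],p,np.arctan2(p[2]-66,80-p[0]))
moves([gh(.5-.1*i,189) for i in range(0,6)]+[gh(-.02,189),gh(-.04,189)])
```

```text
0.72 [-8.08023654e+01 -5.48824015e-02  1.77837930e+02] 0.607698958806385
now inc [-68.4  -3.  171.4] euler(inc R.DOWN^T) [-0. -0.  0.] F [-0.5 -0.   1.8] open 0.0 t 26.55
[[0.0024, -0.0, 0.0014], [0.0002, -0.0, 0.0002]] mm 1 deg 0.1
[[-0.0169, -0.0001, 0.0341], [0.0002, -0.0, 0.0002]] mm 19 deg 0.1
[[-0.0329, -0.0001, 0.0685], [0.0002, -0.0, 0.0002]] mm 38 deg 0.1
[[-0.0453, -0.0002, 0.1043], [0.0002, -0.0, 0.0002]] mm 57 deg 0.1
[[-0.0542, -0.0002, 0.1412], [0.0002, -0.0, 0.0002]] mm 76 deg 0.1
[[-0.0592, -0.0002, 0.1787], [0.0002, -0.0, 0.0002]] mm 94 deg 0.1
[[-0.0598, -0.0002, 0.1863], [0.0002, -0.0, 0.0002]] mm 98 deg 0.1
[[-0.0602, -0.0002, 0.1939], [0.0002, -0.0, 0.0002]] mm 102 deg 0.1
```

Request:
apply_moves(
  increments=[
    [[-0.008, 0, 0.017], [0, 0, 0], 255],
    [[-0.017, 0, 0.034], [0, 0, 0], 255],
    [[-0.025, 0, 0.051], [0, 0, 0], 255],
    [[-0.033, 0, 0.0685], [0, 0, 0], 255],
    [[-0.039, 0, 0.086], [0, 0, 0], 255],
    [[-0.045, 0, 0.104], [0, 0, 0], 255],
    [[-0.05, 0, 0.123], [0, 0, 0], 255],
    [[-0.054, 0, 0.141], [0, 0, 0], 255],
    [[-0.057, 0, 0.16], [0, 0, 0], 255],
    [[-0.059, 0, 0.174], [0, 0, 0], 255],
    [[-0.06, 0, 0.181], [0, 0, 0], 255],
    [[-0.06, 0, 0.185], [0, 0, 0], 255],
  ],
)

```text
t: 28.05
eef_pos: [0.4573, 0.0036, 0.0798]
tool_rot: [[0.997, -0.078, 0.001], [-0.078, -0.997, -0.001], [0.001, 0.001, -1.0]]
force: [-9.4, 1.9, 23.9]
opening: -0.0
finger_force: 11.2
```

Run:
```python
from h import *
im,D=capture("side"); moves([])
for r in tip_of("hood_tab","side")[:1]:
    p=w2i(dep("side",r["position"],D)); print(r["p"],p)
```

```text
now inc [-97.9  -2.9  79.9] euler(inc R.DOWN^T) [-0.  -0.1  0.1] F [-9.3  2.9 19.3] open -0.0002 t 28.1
0.73 [-110.71994116    1.42672913   83.17948152]
```

Pressed with about 20 N at full closure. Lifting off to see whether the latch holds.

Request:
apply_moves(
  increments=[
    [[0, 0, -0.01], [0, 0, 0], 255],
    [[0, 0, -0.03], [0, 0, 0], 255],
    [[-0.03, 0, -0.1], [0, 0, 0], 255],
    [[-0.1, 0, -0.25], [0, 0, 0], 255],
    [[-0.2, -0.1, -0.35], [0, 0, 0], 255],
    [[-0.2, -0.3, -0.35], [0, 0, 0], 255],
    [[-0.2, -0.4, -0.35], [0, 0, 0], 255],
    [[-0.2, -0.4, -0.35], [0, 0, 0], 255],
    [[-0.2, -0.4, -0.35], [0, 0, 0], 255],
    [[-0.2, -0.4, -0.35], [0, 0, 0], 255],
    [[-0.2, -0.4, -0.35], [0, 0, 0], 255],
    [[-0.2, -0.4, -0.35], [0, 0, 0], 255],
  ],
)

```text
t: 29.65
eef_pos: [0.3731, 0.21, 0.2534]
tool_rot: [[0.997, -0.08, 0.0], [-0.08, -0.997, -0.0], [0.0, 0.0, -1.0]]
force: [-0.6, -0.2, 0.4]
opening: -0.0003
finger_force: 0.0
```

Run:
```python
from h import *
im,D=capture("top"); moves([])
f,cx,cy,E=cam("top")
v,u=np.mgrid[:480,:640]; P=(np.stack([(u-cx)/f*D,(v-cy)/f*D,D],-1)@E[:3,:3].T+E[:3,3]-O)@B*1e3
m=(D>0)&(abs(P[...,1])<180)&(abs(P[...,0])<70); print("hood z",np.percentile(P[m][:,2],[5,50,95]))
q=P[m];print(np.linalg.lstsq(np.c_[q[:,:2],np.ones(len(q))],q[:,2],rcond=None)[0])
for r in cut_out("dish","top")[:1]:
    c=max(cv2.findContours(r["region"].astype(np.uint8),0,2)[0],key=cv2.contourArea).reshape(-1,2)
    q=np.array([w2i(atz("top",x,.081))[:2] for x in c],np.float32); print(r["p"],cv2.minAreaRect(q))
old=np.load("pics/top0.npy"); o0=cv2.imread("pics/top0.png")
for k in("marker","tape_roll","round_dishes","tube_rack"):
    r=cut_out(k,"top"); print(k,np.round(r[0]["position"],1) if r else None)
cv2.imwrite("pics/t10.png",im)
```

```text
now inc [-198.1  196.4  253.4] euler(inc R.DOWN^T) [-0.  -0.  -0.1] F [-0.7 -0.9  0.2] open 0.0 t 29.7
hood z [117.87614956 121.18744729 124.56332535]
[-3.24825211e-03 -5.49004370e-05  1.21176092e+02]
marker [314.1 243. ]
tape_roll [198.3 271.5]
round_dishes [160.4 199.6]
tube_rack [461.9 252.2]
```

View pics/t10.png

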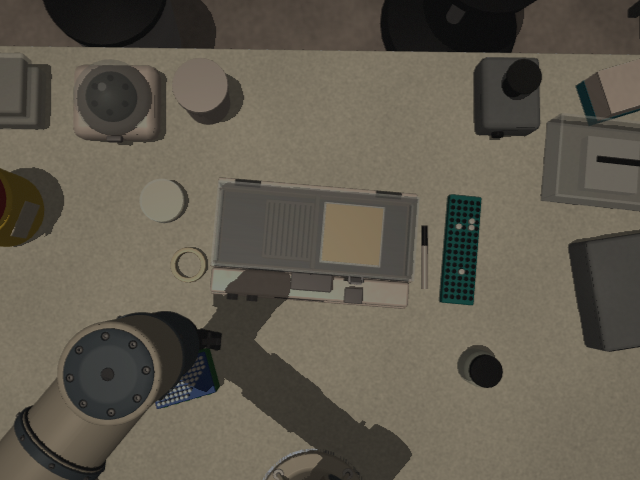

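The hood is shut and level, its top at 121 mm. The dish shows through it on the right-hand plate at (352,235), and the marker, rack, tape and round dishes are where they started.

```bash
python3 -c "
from cell import *
print(sign_off())"
```

```text
the job is handed in; nothing more can be done
None
```

The dish now lies flat and lid down on the heated plate, about 2 mm off centre and turned under half a degree; the hood is shut with its latch holding, nothing else on the bench has moved, and the job was handed in at about 30 s.

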